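# Select a solvent line by clicks and prime it

## Task

With a fingertip, gently push the black pointer lever of the solvent selector clockwise (seen from above), click by click, until it has clicked into place pointing at the green tag, without turning it past the tag. Then press the round blue button on the same unit fully down, and let it come up. Only push and press: do not pinch the lever, do not press the button before the lever points at green, and leave the glassware and other loose things round the unit where they are.

Things in the scene. Friction and masses are not known exactly. Their poses are not given: they have to be found in the camera images.
- unit: The solvent selector unit, fixed to the bench: a white box 180 x 260 x 60 mm (its own x, y, z) with a grey top. Origin at the centre of its underside, so its top is 60 mm above it; at yaw 0 its front faces the robot (-x). In its frame the selector's axis stands at x = -15, y = +40 mm, the button at x = -45, y = -85 mm.
- selector (a joint): Lever angle in rad, growing clockwise seen from above. 0: it points along the unit's +y; 1.571: along +x. Seven click positions 0.5236 rad apart, from position 0 (0 rad) to 6 (3.1416 rad), with stops just beyond. Starts in 0 or 1. It resists between clicks (about 2 to 4 N at 40 mm from the axis); past half-way it snaps into the next position by itself, ahead of the finger, and stays.
- selector_axis (a point): Point on the selector's axis level with the unit's top surface. This frame turns with the lever: its x axis points along the pointer, its y axis to the lever's anticlockwise side, z up. The lever's two flanks are flat upright faces 8 mm either side of this x axis, from 15 to 59 mm out and 6 to 31 mm above the unit's top; push on the one on the +y side. Touching both at once is pinching.
- selector_tip (a point): Outer end of the pointer lever, half-way up, 64 mm from the axis and 20 mm above the unit's top. The lever is a black upright bar with a white line on top, 16 mm wide, reaching out from a hub of 36 mm diameter; its underside is 6 mm and its top 34 mm above the unit's top.
- tag_green: The green line tag: a flat round green disc, diameter 22 mm, 2.5 mm thick, fixed on the unit's top 80 mm from the selector's axis. Origin at the centre of its underside. It lies exactly at one of the selector's click positions 2, 3, 4 or 5 (which one differs each time).
- tag_red: The red line tag: a flat round red disc, diameter 22 mm, 2.5 mm thick, fixed on the unit's top 80 mm from the selector's axis. Origin at the centre of its underside. It lies exactly at one of the selector's click positions 2, 3, 4 or 5 (which one differs each time).
- tag_yellow: The yellow line tag: a flat round yellow disc, diameter 22 mm, 2.5 mm thick, fixed on the unit's top 80 mm from the selector's axis. Origin at the centre of its underside. It lies exactly at one of the selector's click positions 2, 3, 4 or 5 (which one differs each time).
- tag_blue: The blue line tag: a flat round blue disc, diameter 22 mm, 2.5 mm thick, fixed on the unit's top 80 mm from the selector's axis. Origin at the centre of its underside. It lies exactly at one of the selector's click positions 2, 3, 4 or 5 (which one differs each time).
- prime (a joint): Travel of the blue button in m: 0 up, 0.006 fully down; a spring returns it, and fully down takes 5 N.
- prime_top (a point): Centre of the top of the round blue button, diameter 30 mm, in a black housing. It is pressed straight down.
- beaker: Loose glass beaker, 54 mm diameter, 69 mm high, standing left of the unit. Origin at the centre of its underside.
- carton: Loose small white carton, 40 x 40 x 70 mm, standing left of the unit. Origin at the centre of its underside.
- amber_bottle: Loose amber bottle with an orange cap, 87 mm diameter, 136 mm high, standing behind the unit. Origin at the centre of its underside.
- wrench: Loose double open-ended spanner, 35 x 124 x 4 mm, lying right of the unit. Origin at the centre of its underside.

How it is judged:
On the way, in this order (a step that is already met when the one before it is completed fails the run):
1. the lever has clicked into place pointing at the green tag (y of tag_green in the frame of selector_axis between -0.011 and 0.011 m and x of tag_green in the frame of selector_axis above 0 m and velocity of joint selector between -0.2 and 0.2 rad/s), for 0.3 s.
2. the blue button is pressed fully down (value of joint prime above 0.004 m), for 0.05 s.
3. the blue button has come up again (value of joint prime below 0.001 m), for 0.1 s.
At the end, for the whole second after the job is handed in: The lever rests in the click position that points at the green tag (tag within 11 mm, about 8 degrees, of the pointer's line), the blue button has been pressed at least 4 mm (of 6) after that and is up again (y of tag_green in the frame of selector_axis between -0.011 and 0.011 m and x of tag_green in the frame of selector_axis above 0 m and value of joint prime below 0.001 m and velocity of joint selector between -0.05 and 0.05 rad/s); the robot touches nothing.
It fails at once if the lever was turned past the green tag by more than half a click (y of tag_green in the frame of selector_axis above 0.024 m and x of tag_green in the frame of selector_axis above 0 m).
It fails at once if the button was pressed while the lever did not point at the green tag (value of joint prime above 0.002 m and not (y of tag_green in the frame of selector_axis between -0.011 and 0.011 m and x of tag_green in the frame of selector_axis above 0 m)).
It fails at once if the lever was pinched: both flanks pressed by the fingers at once (contact force between the fingers and flank_ccw above 0.8 N and contact force between the fingers and flank_cw above 0.8 N).
It fails at once if the lever's flank was pushed with more than 25 N (contact force between anything else and flank_ccw above 25 N or contact force between anything else and flank_cw above 25 N).
It fails at once if a loose thing round the unit (beaker, carton, amber bottle, spanner) was moved more than 20 mm, lifted or tipped (distance of any of beaker, carton, amber_bottle, wrench from where it was at the start of the episode above 0.02 m or angle between any of beaker, carton, amber_bottle's own z axis and vertical above 0.5 rad).
It also fails if it takes over 64 s, if anything falls off the work surface, if the arm or the gripper's body presses on something with over 40 N, if the wrist force passes 120 N, or if a joint passes its speed limit or range.

## Robot

A 7-joint arm with a two-finger parallel gripper is mounted at the origin on a cart in front of the work surface, level with it; the furniture and walls round the work are solid. World frame = base frame: x ahead of the robot, y to its left, z up, the work surface at z = 0. Lengths are in m, angles in rad, forces in N, time in s.
With the tool pointing down it reaches from about 0.4 to 0.85 m from the base axis. Payload 4.5 kg.
Tool frame: the origin (TCP) lies on the centre line of the jaws, within the pads' length; the fingertips stand 11 mm ahead of it and the grasp point (between the pads) lies 8 mm behind it; z points along the fingers, y is the line along which they close (so a half turn about z gives the same grasp; the last joint's range is limited). The gripper opens to 88 mm and grips with 3 to 60 N. Pads are 18 mm wide; open, the fingers measure 123 mm over their backs; the gripper's body (75 mm by 187 mm) begins 45 mm behind the grasp point.
Start: joints at [-1.299, 0.689, -0.195, 1.565, 0.157, 0.902, -0.215], TCP at [0.147, 0.607, 0.25] pointing down, gripper open.
Joint ranges: [-3.01, 3.01], [-0.46, 2.08], [-1.47, 1.51], [0.13, 2.56], [-1, 4.14], [0.04, 2.09], [-2.66, 2.66]. Speed limits (rad/s): [2.57, 2.57, 3.14, 3.14, 3.14, 3.14, 3.14].

## Interface

Orientations are given as a unit quaternion [x, y, z, w].
In Python, from plant import * gives the robot as it stands. The module is installed in compiled form; this text tells all that it offers.
- The arm moves only by the tool send_rows, never from a script. Its argument "motion" is a list of rows, each an object of numbers: "x", "y", "z": the shift along the tool's x, y, z in cm; "rx", "ry", "rz": the turn, a rotation vector about the tool's x, y, z in rad; "jaw": the finger opening in cm, from 0 to 8.81. In form: [{"x": .., "y": .., "z": .., "rx": .., "ry": .., "rz": .., "jaw": ..}, ...]. A call has exactly 5 rows; each row shifts and turns the commanded pose from where the row before left it, along the tool's axes as they then stand; what a row does not reach is not made up. A row lasts 1/10 s, in which the tool goes at most 50 mm and 8.59 degrees, less where a joint would pass 70% of its speed; a pose out of reach is approached as far as the arm can. A call is refused whole if a number of a shift passes 5 or a number of a turn 0.15, either way. A call with a gripper value outside its range is refused whole. The fingers move at their own pace and stop on an object; "grip_force" is the grip in N (left out, the last holds). Time passes only in rows, so rows that do not move let the fingers close, or fill a call up. It gives the time, the measured TCP pose, the force, the opening and the grip force at its end, in the units of the state.
- get_state(): the state, without advancing time (a new reading comes with each control period).
- snapshot(name): name is "scene" or "side" or "wrist"; returns a dict with "img" (400x640x3 uint8, red, green, blue), "vertical_fov" (degrees; the focal length in pixels is half the picture's height over the tangent of half this angle, whatever the lens; pixels are square), "cx", "cy" (the principal point, pixels), "extrinsics" (4x4, takes a point from camera to world coordinates). Camera axes: x right, y up, looking along -z (the intrinsics and any distortion apply to the point x, -y, -z); pixel columns grow to the right and rows downward; lengths in m; the calibration is good to about 2 mm. The wrist camera is an equidistant fisheye: a pixel r from the principal point sees the ray r / f radians off the axis. A picture is of the moment at which its call begins. There is no depth.
- finish_job(): hands the job in; it is judged then, once.
The state is a dict: "clock": time; "q": joint angles; "qd": joint speeds; "joint_torque": joint torques, N m; "tool_pos": TCP position; "eef_rot": TCP orientation; "contact_force": force on the tool from outside, world axes, zero at the start; "moment": the same for the moment, N m; "opening": opening from 0.0 (shut) to 1.0 (fully open); "finger_force": force on a finger pad.
Only numpy, scipy, OpenCV 4.12 (cv2) and the standard library are available. Lean on these libraries where they do the work, as an engineer would, in place of code of your own. Each camera call takes 0.05 s, during which the arm holds its last target. There are 200 camera calls.

## Working session

There is one attempt and no reset: what is moved stays moved. The work goes in short steps, Python scripts to look and compute and a tool call to move; the robot and the scene stay as the last step left them, time stands still between calls to the robot, and variables do not carry over. Pictures are saved under pics/ and viewed, at most 11 in all, crops included, and the job is handed in when it is done.

Besides the shell and the picture viewer there is one more tool, called after "Request:" as a command line: name --argument value ..., lists and objects as JSON in quotes. send_rows: Moves the arm, as the interface text tells. Its arguments: {"type":"object","properties":{"motion":{"type":"array"},"grip_force":{"type":"number"}},"required":["motion"]}

```bash
mkdir -p pics; python3 - <<'E'
from plant import *
import cv2, numpy as np, pickle
d={}
for n in("scene","side"):
    s=snapshot(n); d[n]=s; cv2.imwrite(f"pics/{n}0.png",s["img"][:,:,::-1]); print(n,s["vertical_fov"],s["cx"],s["cy"],np.round(s["extrinsics"],3).tolist())
pickle.dump(d,open("s0.pkl","wb"))
st=get_state();print(st["clock"],st["tool_pos"],st["eef_rot"],st["opening"])
E
```

```text
scene 43.5352413580091 320.8516012474271 201.2068586665002 [[0.708, 0.296, -0.641, -0.124], [-0.706, 0.314, -0.635, -0.62], [0.014, 0.902, 0.431, 0.579], [0.0, 0.0, 0.0, 1.0]]
side 44.937001221529535 317.61917258051545 191.33461141417035 [[0.828, 0.367, -0.424, 0.145], [-0.561, 0.541, -0.627, -0.585], [-0.001, 0.757, 0.654, 0.803], [0.0, 0.0, 0.0, 1.0]]
0.1 [0.14711901 0.6068753  0.24901202] [ 1.18579114e-01  9.92944275e-01 -8.11397432e-04 -3.71939350e-05] 1.0017471126696997
```

View pics/scene0.png

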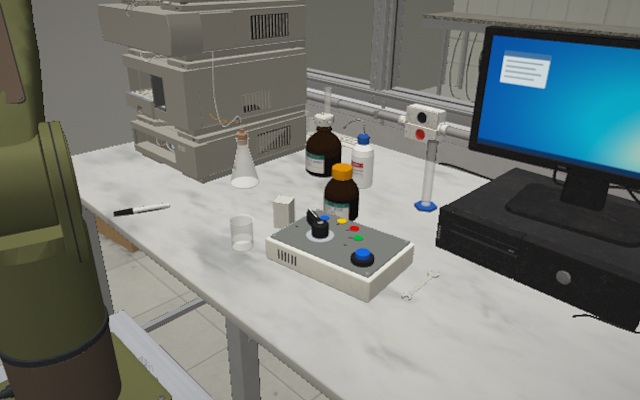

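View pics/side0.png

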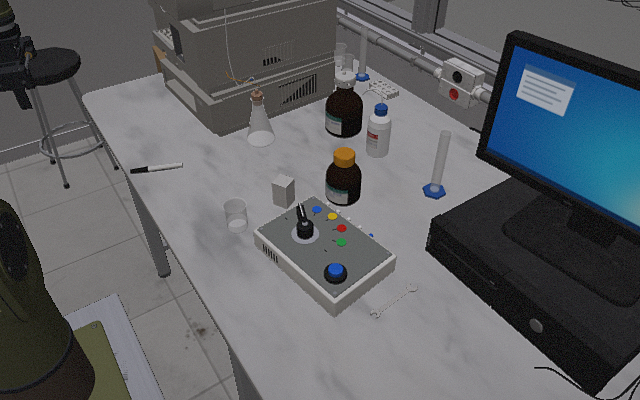

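The unit, its lever and the four tags show in both views. In the side view the hub is at about (305,230), green at (341,242), the button at (336,270). Next I'll enlarge both views.

```bash
python3 - <<'E'
import cv2
a=cv2.imread("pics/side0.png")[190:315,245:405]
b=cv2.imread("pics/scene0.png")[195:300,255:415]
cv2.imwrite("pics/c1.png",cv2.resize(a,None,fx=4.8,fy=4.8,interpolation=cv2.INTER_CUBIC))
cv2.imwrite("pics/c2.png",cv2.resize(b,None,fx=5,fy=5,interpolation=cv2.INTER_CUBIC))
E
```

```text
(no output)
```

View pics/c1.png

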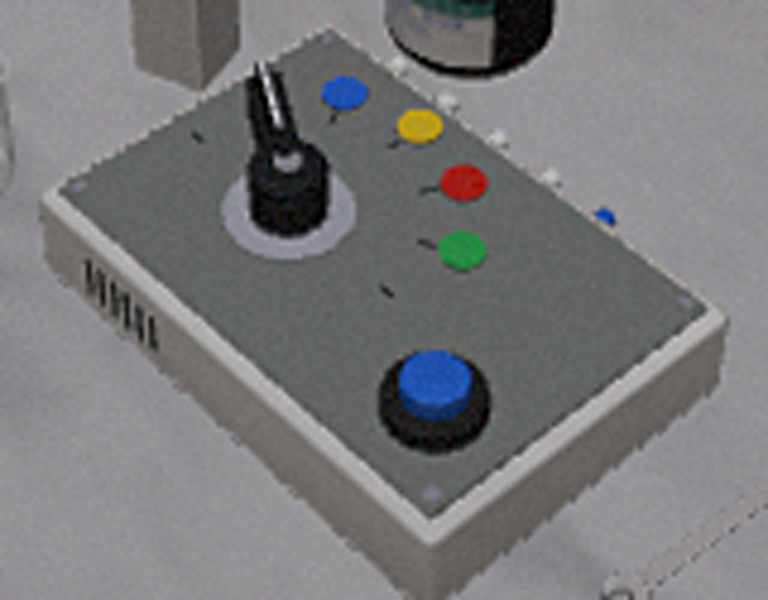

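View pics/c2.png

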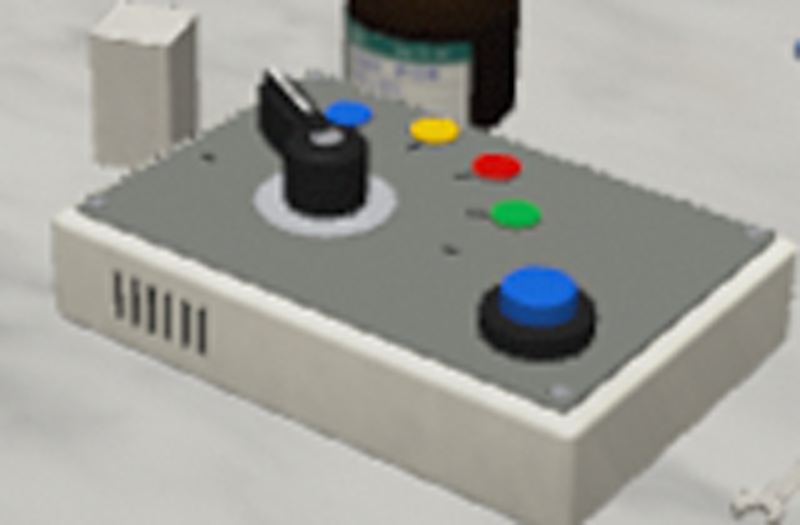

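Side crop: the tags run blue (345,92), yellow (420,126), red (463,183), green (462,250) clockwise, so they sit at positions 2 to 5 and green is at 5. The lever points between the 0 tick (197,137) and blue, so it is at position 1 and needs 4 clicks. Next I'll fit the unit's pose.

```bash
cat > geo.py <<'E'
import numpy as np, pickle
from scipy.optimize import least_squares
from scipy.spatial.transform import Rotation as R
def proj(s,P):
    E=s["extrinsics"]; p=(np.asarray(P)-E[:3,3])@E[:3,:3]
    f=200/np.tan(np.radians(s["vertical_fov"])/2)
    return np.c_[s["cx"]-f*p[:,0]/p[:,2], s["cy"]+f*p[:,1]/p[:,2]]
def tag(k,r=80,z=62.5): t=k*np.pi/6; return [-15+r*np.sin(t),40+r*np.cos(t),z]
def W(p,P): 
    P=np.atleast_2d(P)/1e3; c,s=np.cos(p[2]),np.sin(p[2])
    return np.c_[p[0]+c*P[:,0]-s*P[:,1],p[1]+s*P[:,0]+c*P[:,1],P[:,2]]
E
python3 - <<'E'
from geo import *
d=pickle.load(open("s0.pkl","rb"))
T=[tag(k) for k in(2,3,4,5)]
U={"side":(T+[[-90,130,60],[-90,-130,60],[90,-130,60],[90,130,60]],np.array([[345,92],[420,126],[463,183],[462,250],[45,197],[430,545],[725,318],[328,28]])/4.8+[245,190]),
"scene":(T+[[-90,130,60],[-90,-130,60],[90,-130,60]],np.array([[349,114],[434,130],[497,167],[515,214],[55,215],[570,438],[795,240]])/5+[255,195])}
f=lambda p:np.concatenate([(proj(d[n],W(p,P))-u).ravel() for n,(P,u) in U.items()])
r=least_squares(f,[.55,0.,0.],loss="soft_l1")
print(r.x, np.round(f(r.x),1))
np.save("pose.npy",r.x)
E
```

```text
[ 0.54521018 -0.01295718  0.13599908] [-0.1  0.7 -0.   0.6  0.1  0.6  0.   0.8 -3.  -1.6 -0.3  0.5  2.4 -1.2
  0.6 -3.  -0.4  0.1 -0.   0.4 -0.3  0.3 -0.   0.4 -2.4 -1.1  0.3 -1.
  2.1 -0.8]
```

```bash
cat >> geo.py <<'E'
def lever(th,gap=0,r=44):
    """finger centre (unit mm) whose box corner lies on ccw flank of a lever at th deg, less gap"""
    t=np.radians(th);u=np.array([np.sin(t),np.cos(t)]);v=np.array([np.cos(t),-np.sin(t)])
    h=9*abs(v[0])+17.5*abs(v[1])
    return np.array([-15,40])+r*u-(8+h+gap)*v
def delta(ux,uy,tipz):
    from plant import get_state
    p=np.load("pose.npy"); st=get_state(); Rt=R.from_quat(st["eef_rot"])
    g=W(p,[ux,uy,tipz+71])[0]   # tip height above unit top -> TCP
    c,s=np.cos(p[2]),np.sin(p[2])
    G=R.from_matrix(np.array([[-c,-s,0],[-s,c,0],[0,0,-1]]).T@np.eye(3)) if 0 else R.from_matrix(np.c_[[-c,-s,0],[-s,c,0],[0,0,-1]])
    print("t",round(st["clock"],2),"tcp",np.round(st["tool_pos"],4),"goal",np.round(g,4),"shift cm",np.round(Rt.inv().apply(g-st["tool_pos"])*100,2),"rot",np.round((Rt.inv()*G).as_rotvec(),3),"F",np.round(st["contact_force"],1))
E
python3 - <<'E'
from geo import *
d=pickle.load(open("s0.pkl","rb"))
# amber bottle cap top centre z=.136 seen side (344,151), scene (342,167)
from scipy.optimize import least_squares as L
q=L(lambda a:np.r_[(proj(d["side"],[[*a,.136]])-[[344,151]]).ravel(),(proj(d["scene"],[[*a,.136]])-[[342,167]]).ravel()],[.7,.05]); print("bottle",q.x,q.fun)
p=np.load("pose.npy");print(W(p,[[-15,40,60],[-45,-85,60]]))
for th in(30,60,90,120,135,140): print(th,lever(th))
print(lever(30,15)); delta(*lever(30,15),60)
E
```

```text
bottle [0.70874054 0.13692075] [ 0.41199629  0.68383499 -0.48769254 -0.89624683]
[[ 0.52492548  0.02463977  0.06      ]
 [ 0.51215002 -0.10327343  0.06      ]]
30 [-14.25592551  90.37723208]
60 [ 9.27739548 85.95031755]
90 [29.  65.5]
120 [36.93284005 41.95031755]
135 [35.01955262 27.79415588]
140 [33.30949501 23.09855871]
[-27.24630657  97.87723208]
t 0.1 tcp [0.1471 0.6069 0.249 ] goal [0.5049 0.0803 0.131 ] shift cm [-47.17 -42.73  11.88] rot [-0.002 -0.    -0.374] F [ 0.5 -0.3 -0.2]
```

Request:
send_rows --motion '[{"x": -3.4,"y": -3.1,"jaw": 0},{"x": -3.4,"y": -3.1,"jaw": 0},{"x": -3.4,"y": -3.1,"jaw": 0},{"x": -3.4,"y": -3.1,"jaw": 0},{"x": -3.4,"y": -3.1,"jaw": 0}]' --grip_force 10

```text
schema error: expected keys x, y, z, rx, ry, rz, jaw
```

Request:
send_rows --motion '[{"x": -3.4,"y": -3.1,"jaw": 0},{"x": -3.4,"y": -3.1,"jaw": 0},{"x": -3.4,"y": -3.1,"jaw": 0},{"x": -3.4,"y": -3.1,"jaw": 0},{"x": -3.4,"y": -3.1,"jaw": 0}]'

```text
schema error: expected keys x, y, z, rx, ry, rz, jaw
```

Request:
send_rows --motion '[{"x": -3.4,"y": -3.1,"jaw": 0},{"x": -3.4,"y": -3.1,"jaw": 0},{"rz": -0.13,"jaw": 0},{"rz": -0.13,"jaw": 0},{"rz": -0.11,"jaw": 0}]'

```text
schema error: expected keys x, y, z, rx, ry, rz, jaw
```

```bash
python3 - <<'E'
from geo import *
from plant import *
delta(*lever(30,15),60);print(get_state()["opening"])
E
```

```text
t 0.1 tcp [0.1471 0.6069 0.249 ] goal [0.5049 0.0803 0.131 ] shift cm [-47.17 -42.73  11.88] rot [-0.002 -0.    -0.374] F [ 0.5 -0.3 -0.2]
1.0017471126696997
```

All keys are required in every row.

Request:
send_rows --motion '[{"x": -3.4,"y": -3.1,"z": 0,"rx": 0,"ry": 0,"rz": 0,"jaw": 0},{"x": -3.4,"y": -3.1,"z": 0,"rx": 0,"ry": 0,"rz": 0,"jaw": 0},{"x": -3.4,"y": -3.1,"z": 0,"rx": 0,"ry": 0,"rz": 0,"jaw": 0},{"x": -3.4,"y": -3.1,"z": 0,"rx": 0,"ry": 0,"rz": 0,"jaw": 0},{"x": -3.4,"y": -3.1,"z": 0,"rx": 0,"ry": 0,"rz": 0,"jaw": 0}]' --grip_force 10

```text
clock: 0.6
tool_pos: [0.2766, 0.4149, 0.2495]
eef_rot: [0.118, 0.993, -0.0, 0.0]
contact_force: [1.7, 0.2, 0.5]
opening: 0.57
finger_force: 0.0
```

Request:
send_rows --motion '[{"x": -3.4,"y": -3.1,"z": 0,"rx": 0,"ry": 0,"rz": 0,"jaw": 0},{"x": -3.4,"y": -3.1,"z": 0,"rx": 0,"ry": 0,"rz": 0,"jaw": 0},{"x": -3.4,"y": -3.1,"z": 0,"rx": 0,"ry": 0,"rz": 0,"jaw": 0},{"x": -3.4,"y": -3.1,"z": 0,"rx": 0,"ry": 0,"rz": 0,"jaw": 0},{"x": -3.4,"y": -3.1,"z": 0,"rx": 0,"ry": 0,"rz": 0,"jaw": 0}]'

```text
clock: 1.1
tool_pos: [0.4053, 0.2243, 0.2496]
eef_rot: [0.118, 0.993, -0.0, -0.0]
contact_force: [0.9, 1.5, 0.2]
opening: 0.114
finger_force: 0.0
```

Request:
send_rows --motion '[{"x": -3.4,"y": -3.1,"z": 0,"rx": 0,"ry": 0,"rz": 0,"jaw": 0},{"x": -3.4,"y": -3.1,"z": 0,"rx": 0,"ry": 0,"rz": 0,"jaw": 0},{"x": 0,"y": 0,"z": 0,"rx": 0,"ry": 0,"rz": -0.13,"jaw": 0},{"x": 0,"y": 0,"z": 0,"rx": 0,"ry": 0,"rz": -0.13,"jaw": 0},{"x": 0,"y": 0,"z": 0,"rx": 0,"ry": 0,"rz": -0.11,"jaw": 0}]'

```text
clock: 1.6
tool_pos: [0.4561, 0.1492, 0.2494]
eef_rot: [-0.068, 0.998, -0.0, -0.0]
contact_force: [0.0, 0.2, -0.0]
opening: 0.006
finger_force: 0.0
```

```bash
python3 - <<'E'
from geo import *
from plant import *
delta(*lever(30,15),60);print(get_state()["opening"])
E
```

```text
t 1.6 tcp [0.4561 0.1492 0.2494] goal [0.5049 0.0803 0.131 ] shift cm [-3.91 -7.48 11.84] rot [-0.    -0.001 -0.   ] F [ 0.   0.2 -0. ]
0.006197254605542732
```

Request:
send_rows --motion '[{"x": -1.3,"y": -2.5,"z": 0,"rx": 0,"ry": 0,"rz": 0,"jaw": 0},{"x": -1.3,"y": -2.5,"z": 0,"rx": 0,"ry": 0,"rz": 0,"jaw": 0},{"x": -1.3,"y": -2.5,"z": 3.8,"rx": 0,"ry": 0,"rz": 0,"jaw": 0},{"x": 0,"y": 0,"z": 4,"rx": 0,"ry": 0,"rz": 0,"jaw": 0},{"x": 0,"y": 0,"z": 4,"rx": 0,"ry": 0,"rz": 0,"jaw": 0}]'

```text
clock: 2.1
tool_pos: [0.5053, 0.0793, 0.1304]
eef_rot: [-0.065, 0.998, 0.0, 0.001]
contact_force: [-0.4, 0.4, 0.6]
opening: 0.008
finger_force: 0.0
```

```bash
python3 - <<'E'
from geo import *
from plant import *
import cv2
delta(*lever(30,15),17)
a=snapshot("side")["img"][170:315,225:405,::-1]
w=snapshot("wrist")["img"][:,:,::-1]
a=cv2.resize(a,None,fx=4.1,fy=4.1,interpolation=cv2.INTER_CUBIC)
cv2.imwrite("pics/a1.png",a);cv2.imwrite("pics/w1.png",w)
E
```

```text
t 2.1 tcp [0.5053 0.0793 0.1304] goal [0.5049 0.0803 0.088 ] shift cm [0.03 0.11 4.24] rot [-0.     0.001 -0.007] F [-0.4  0.4  0.6]
```

View pics/a1.png

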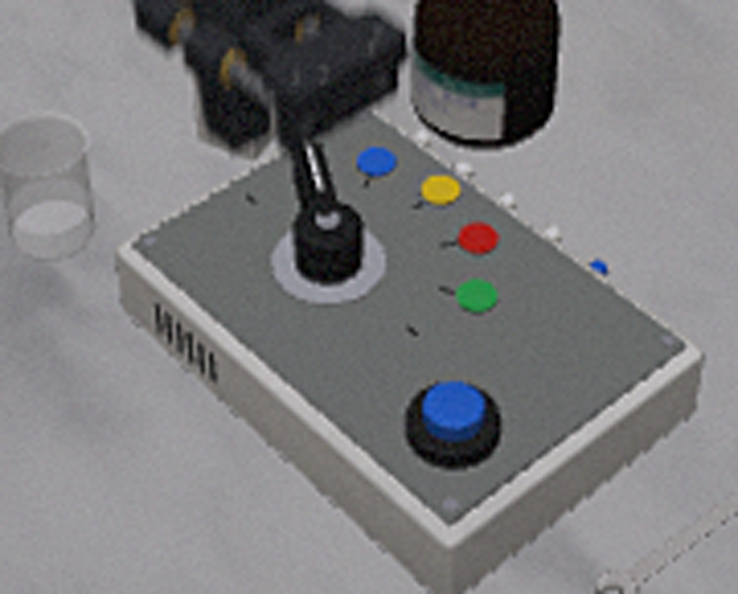

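View pics/w1.png

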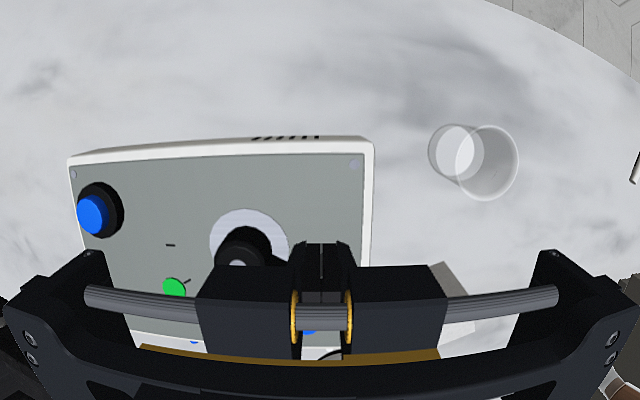

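Side view: the closed fingertips hang at about (235,150) in the crop, ccw of the lever, which is still at position 1. I'll check the tip's projection there before descending.

```bash
python3 - <<'E'
from geo import *
from plant import *
d=pickle.load(open("s0.pkl","rb"))
st=get_state();Rt=R.from_quat(st["eef_rot"])
P=st["tool_pos"]+Rt.apply(np.array([[9,17.5,11],[9,-17.5,11],[-9,-17.5,11],[-9,17.5,11]])/1e3)
print(np.round((proj(d["side"],P)-[225,170])*4.1))
delta(*lever(30,15),17)
E
```

```text
[[195. 135.]
 [237. 170.]
 [265. 154.]
 [222. 120.]]
t 2.2 tcp [0.5014 0.0795 0.1276] goal [0.5049 0.0803 0.088 ] shift cm [-0.4   0.04  3.96] rot [-0.001 -0.01  -0.004] F [-0.4 -0.5  0.4]
```

Request:
send_rows --motion '[{"x": 0,"y": 0,"z": 1.5,"rx": 0,"ry": 0,"rz": 0,"jaw": 0},{"x": 0,"y": 0,"z": 1.5,"rx": 0,"ry": 0,"rz": 0,"jaw": 0},{"x": 0,"y": 0,"z": 1,"rx": 0,"ry": 0,"rz": 0,"jaw": 0},{"x": 0,"y": 0,"z": 0,"rx": 0,"ry": 0,"rz": 0,"jaw": 0},{"x": 0,"y": 0,"z": 0,"rx": 0,"ry": 0,"rz": 0,"jaw": 0}]'

```text
clock: 2.7
tool_pos: [0.5051, 0.0808, 0.0926]
eef_rot: [-0.066, 0.998, 0.0, 0.001]
contact_force: [-0.1, 0.0, -0.5]
opening: 0.006
finger_force: 0.0
```

```bash
python3 - <<'E'
from geo import *
delta(*lever(30,15),17)
for th in range(30,145,10): print(th,np.round(lever(th)-lever(30,15),1))
E
```

```text
t 2.7 tcp [0.5051 0.0808 0.0926] goal [0.5049 0.0803 0.088 ] shift cm [ 0.02 -0.05  0.46] rot [ 0.     0.001 -0.004] F [-0.1  0.  -0.5]
30 [13.  -7.5]
40 [20.5 -7.4]
50 [28.5 -8.8]
60 [ 36.5 -11.9]
70 [ 44.2 -17. ]
80 [ 50.9 -23.8]
90 [ 56.2 -32.4]
100 [ 60.2 -39.1]
110 [ 63.  -47.1]
120 [ 64.2 -55.9]
130 [ 63.4 -65.3]
140 [ 60.6 -74.8]
```

Request:
send_rows --motion '[{"x": 0,"y": 0,"z": 0.4,"rx": 0,"ry": 0,"rz": 0,"jaw": 0},{"x": -0.65,"y": -0.4,"z": 0,"rx": 0,"ry": 0,"rz": 0,"jaw": 0},{"x": -0.65,"y": -0.35,"z": 0,"rx": 0,"ry": 0,"rz": 0,"jaw": 0},{"x": -0.4,"y": 0,"z": 0,"rx": 0,"ry": 0,"rz": 0,"jaw": 0},{"x": -0.35,"y": 0,"z": 0,"rx": 0,"ry": 0,"rz": 0,"jaw": 0}]'

```text
clock: 3.2
tool_pos: [0.5247, 0.075, 0.0874]
eef_rot: [-0.066, 0.998, -0.001, -0.002]
contact_force: [-4.2, -1.1, 0.3]
opening: 0.005
finger_force: 1.5
```

Request:
send_rows --motion '[{"x": -0.4,"y": -0.05,"z": 0,"rx": 0,"ry": 0,"rz": 0,"jaw": 0},{"x": -0.4,"y": -0.1,"z": 0,"rx": 0,"ry": 0,"rz": 0,"jaw": 0},{"x": 0,"y": 0,"z": 0,"rx": 0,"ry": 0,"rz": 0,"jaw": 0},{"x": 0,"y": 0,"z": 0,"rx": 0,"ry": 0,"rz": 0,"jaw": 0},{"x": 0,"y": 0,"z": 0,"rx": 0,"ry": 0,"rz": 0,"jaw": 0}]'

```text
clock: 3.7
tool_pos: [0.5346, 0.0756, 0.0879]
eef_rot: [-0.066, 0.998, 0.0, 0.001]
contact_force: [-0.5, -0.4, 0.9]
opening: 0.012
finger_force: 0.0
```

```bash
python3 - <<'E'
from geo import *
from plant import *
import cv2
delta(*lever(50),17)
a=cv2.resize(snapshot("side")["img"][170:315,225:405,::-1],None,fx=4.1,fy=4.1,interpolation=cv2.INTER_CUBIC)
cv2.imwrite("pics/a2.png",a)
E
```

```text
t 3.7 tcp [0.5346 0.0756 0.0879] goal [0.5343 0.0755 0.088 ] shift cm [ 0.02 -0.01 -0.01] rot [ 0.     0.001 -0.004] F [-0.5 -0.4  0.9]
```

View pics/a2.png

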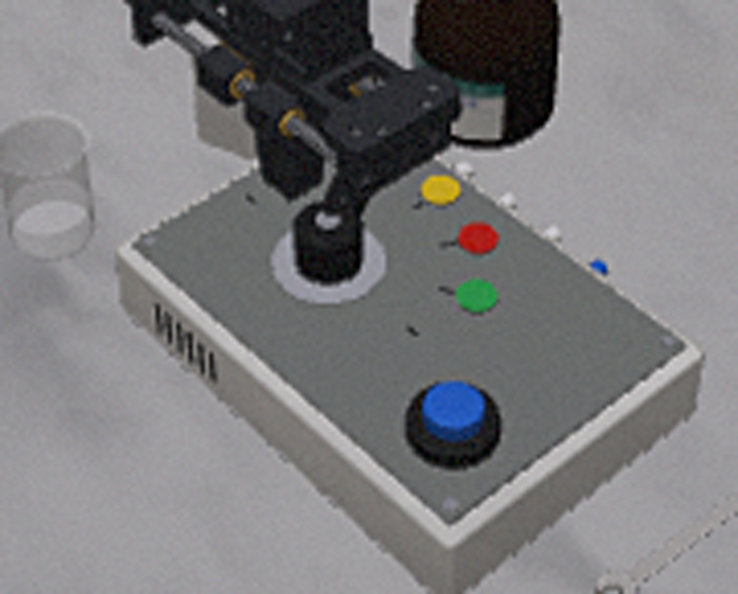

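The lever has snapped to position 2 (the hub bar points behind the finger, towards blue), and the force is back to zero. The geometry matches, so I'll push on to 80° (position 3).

Request:
send_rows --motion '[{"x": -0.4,"y": -0.15,"z": 0,"rx": 0,"ry": 0,"rz": 0,"jaw": 0},{"x": -0.4,"y": -0.15,"z": 0,"rx": 0,"ry": 0,"rz": 0,"jaw": 0},{"x": -0.4,"y": -0.25,"z": 0,"rx": 0,"ry": 0,"rz": 0,"jaw": 0},{"x": -0.4,"y": -0.25,"z": 0,"rx": 0,"ry": 0,"rz": 0,"jaw": 0},{"x": -0.3,"y": -0.35,"z": 0,"rx": 0,"ry": 0,"rz": 0,"jaw": 0}]'

```text
clock: 4.25
tool_pos: [0.5549, 0.0666, 0.0876]
eef_rot: [-0.066, 0.998, 0.0, 0.0]
contact_force: [-0.7, 0.7, -0.7]
opening: 0.004
finger_force: 0.4
```

Request:
send_rows --motion '[{"x": -0.35,"y": -0.35,"z": 0,"rx": 0,"ry": 0,"rz": 0,"jaw": 0},{"x": 0,"y": 0,"z": 0,"rx": 0,"ry": 0,"rz": 0,"jaw": 0},{"x": 0,"y": 0,"z": 0,"rx": 0,"ry": 0,"rz": 0,"jaw": 0},{"x": 0,"y": 0,"z": 0,"rx": 0,"ry": 0,"rz": 0,"jaw": 0},{"x": 0,"y": 0,"z": 0,"rx": 0,"ry": 0,"rz": 0,"jaw": 0}]'

```text
clock: 4.75
tool_pos: [0.5584, 0.0636, 0.0878]
eef_rot: [-0.066, 0.998, 0.0, 0.0]
contact_force: [-0.4, 0.7, -0.5]
opening: 0.005
finger_force: 0.0
```

```bash
python3 - <<'E'
from geo import *
delta(*lever(80),17);delta(*lever(110),17)
E
```

```text
t 4.75 tcp [0.5584 0.0636 0.0878] goal [0.5586 0.0636 0.088 ] shift cm [-0.03 -0.01 -0.02] rot [ 0.     0.    -0.004] F [-0.4  0.7 -0.5]
t 4.75 tcp [0.5584 0.0636 0.0878] goal [0.5738 0.0422 0.088 ] shift cm [-1.24 -2.32 -0.02] rot [ 0.     0.    -0.004] F [-0.4  0.7 -0.5]
```

Request:
send_rows --motion '[{"x": -0.3,"y": -0.4,"z": 0,"rx": 0,"ry": 0,"rz": 0,"jaw": 0},{"x": -0.25,"y": -0.45,"z": 0,"rx": 0,"ry": 0,"rz": 0,"jaw": 0},{"x": -0.2,"y": -0.35,"z": 0,"rx": 0,"ry": 0,"rz": 0,"jaw": 0},{"x": -0.2,"y": -0.35,"z": 0,"rx": 0,"ry": 0,"rz": 0,"jaw": 0},{"x": -0.15,"y": -0.4,"z": 0,"rx": 0,"ry": 0,"rz": 0,"jaw": 0}]'

```text
clock: 5.25
tool_pos: [0.5724, 0.0453, 0.0877]
eef_rot: [-0.066, 0.998, -0.0, 0.0]
contact_force: [-0.8, 0.1, -0.9]
opening: 0.007
finger_force: 0.2
```

Request:
send_rows --motion '[{"x": -0.15,"y": -0.4,"z": 0,"rx": 0,"ry": 0,"rz": 0,"jaw": 0},{"x": 0,"y": 0,"z": 0,"rx": 0,"ry": 0,"rz": 0,"jaw": 0},{"x": 0,"y": 0,"z": 0,"rx": 0,"ry": 0,"rz": 0,"jaw": 0},{"x": 0,"y": 0,"z": 0,"rx": 0,"ry": 0,"rz": 0,"jaw": 0},{"x": 0,"y": 0,"z": 0,"rx": 0,"ry": 0,"rz": 0,"jaw": 0}]'

```text
clock: 5.75
tool_pos: [0.5738, 0.0421, 0.0877]
eef_rot: [-0.066, 0.998, 0.0, 0.0]
contact_force: [1.0, -0.6, 0.5]
opening: 0.012
finger_force: 0.0
```

```bash
python3 - <<'E'
from geo import *
from plant import *
import cv2
for t in (110,120,130,138): delta(*lever(t),17)
a=cv2.resize(snapshot("side")["img"][170:315,225:405,::-1],None,fx=4.1,fy=4.1,interpolation=cv2.INTER_CUBIC)
cv2.imwrite("pics/a3.png",a)
E
```

```text
t 5.75 tcp [0.5738 0.0421 0.0877] goal [0.5738 0.0422 0.088 ] shift cm [ 0.01  0.02 -0.03] rot [ 0.     0.    -0.003] F [ 1.  -0.6  0.5]
t 5.75 tcp [0.5738 0.0421 0.0877] goal [0.5761 0.0336 0.088 ] shift cm [-0.11 -0.87 -0.03] rot [ 0.     0.    -0.003] F [ 1.  -0.6  0.5]
t 5.75 tcp [0.5738 0.0421 0.0877] goal [0.5766 0.0242 0.088 ] shift cm [-0.04 -1.81 -0.03] rot [ 0.     0.    -0.003] F [ 1.  -0.6  0.5]
t 5.75 tcp [0.5738 0.0421 0.0877] goal [0.5756 0.0164 0.088 ] shift cm [ 0.17 -2.57 -0.03] rot [ 0.     0.    -0.003] F [ 1.  -0.6  0.5]
```

View pics/a3.png

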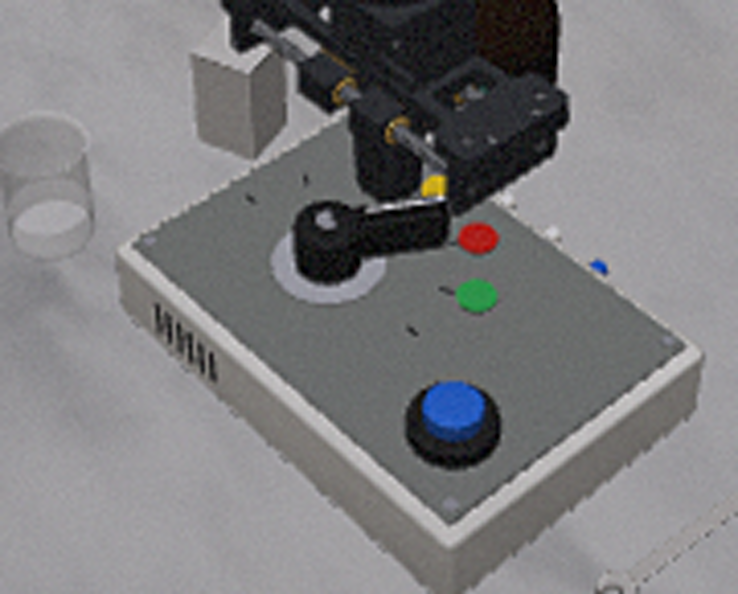

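The lever (tip at about (447,222)) now points at red, which is position 4. One more click to go, pushed slowly to the 138° equivalent.

Request:
send_rows --motion '[{"x": -0.05,"y": -0.45,"z": 0,"rx": 0,"ry": 0,"rz": 0,"jaw": 0},{"x": -0.05,"y": -0.45,"z": 0,"rx": 0,"ry": 0,"rz": 0,"jaw": 0},{"x": 0.05,"y": -0.45,"z": 0,"rx": 0,"ry": 0,"rz": 0,"jaw": 0},{"x": 0.05,"y": -0.45,"z": 0,"rx": 0,"ry": 0,"rz": 0,"jaw": 0},{"x": 0.1,"y": -0.4,"z": 0,"rx": 0,"ry": 0,"rz": 0,"jaw": 0}]'

```text
clock: 6.3
tool_pos: [0.5758, 0.0185, 0.0877]
eef_rot: [-0.066, 0.998, -0.001, -0.0]
contact_force: [-0.8, 0.4, 0.4]
opening: 0.004
finger_force: 0.0
```

Request:
send_rows --motion '[{"x": 0.1,"y": -0.4,"z": 0,"rx": 0,"ry": 0,"rz": 0,"jaw": 0},{"x": 0,"y": 0,"z": 0,"rx": 0,"ry": 0,"rz": 0,"jaw": 0},{"x": 0,"y": 0,"z": 0,"rx": 0,"ry": 0,"rz": 0,"jaw": 0},{"x": -0.5,"y": 0.5,"z": 0,"rx": 0,"ry": 0,"rz": 0,"jaw": 0},{"x": -0.5,"y": 0.5,"z": 0,"rx": 0,"ry": 0,"rz": 0,"jaw": 0}]'

```text
clock: 6.8
tool_pos: [0.5843, 0.0279, 0.0878]
eef_rot: [-0.066, 0.998, 0.0, 0.0]
contact_force: [-0.1, 0.8, 0.4]
opening: 0.009
finger_force: 0.0
```

Request:
send_rows --motion '[{"x": 0,"y": 0,"z": -2,"rx": 0,"ry": 0,"rz": 0,"jaw": 0},{"x": 0,"y": 0,"z": -3,"rx": 0,"ry": 0,"rz": 0,"jaw": 0},{"x": 0,"y": 0,"z": -2,"rx": 0,"ry": 0,"rz": 0,"jaw": 0},{"x": 0,"y": 0,"z": 0,"rx": 0,"ry": 0,"rz": 0,"jaw": 0},{"x": 0,"y": 0,"z": 0,"rx": 0,"ry": 0,"rz": 0,"jaw": 0}]'

```text
clock: 7.3
tool_pos: [0.5842, 0.0277, 0.1577]
eef_rot: [-0.066, 0.998, 0.0, 0.0]
contact_force: [0.4, 0.5, -1.0]
opening: 0.004
finger_force: 0.0
```

```bash
python3 - <<'E'
from geo import *
from plant import *
import cv2
delta(-45,-85,60)
a=cv2.resize(snapshot("side")["img"][170:315,225:405,::-1],None,fx=4.1,fy=4.1,interpolation=cv2.INTER_CUBIC)
cv2.imwrite("pics/a4.png",a)
E
```

```text
t 7.3 tcp [0.5842 0.0277 0.1577] goal [ 0.5122 -0.1033  0.131 ] shift cm [  8.87 -12.03   2.66] rot [ 0.     0.001 -0.003] F [ 0.4  0.5 -1. ]
```

View pics/a4.png

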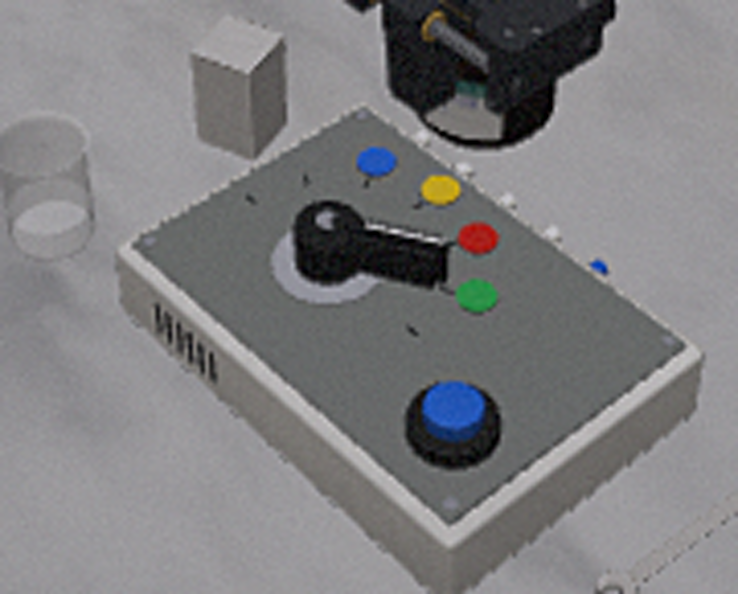

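The lever points at green (tip (440,275), tag (477,296)) and has been left alone. Now I'll move over the button and estimate its height.

Request:
send_rows --motion '[{"x": 2.2,"y": -3,"z": 0,"rx": 0,"ry": 0,"rz": 0,"jaw": 0},{"x": 2.2,"y": -3,"z": 0,"rx": 0,"ry": 0,"rz": 0,"jaw": 0},{"x": 2.2,"y": -3,"z": 0,"rx": 0,"ry": 0,"rz": 0,"jaw": 0},{"x": 2.2,"y": -3,"z": 0,"rx": 0,"ry": 0,"rz": 0,"jaw": 0},{"x": 0,"y": 0,"z": 2,"rx": 0,"ry": 0,"rz": 0,"jaw": 0}]'

```text
clock: 7.85
tool_pos: [0.5096, -0.11, 0.1375]
eef_rot: [-0.062, 0.998, -0.002, -0.001]
contact_force: [0.8, 0.1, -0.0]
opening: 0.003
finger_force: 0.0
```

```bash
python3 - <<'E'
from geo import *
d=pickle.load(open("s0.pkl","rb"));p=np.load("pose.npy")
u={"side":np.array([436,372])/4.8+[245,190],"scene":np.array([539,287])/5+[255,195]}
q=least_squares(lambda a:np.concatenate([(proj(d[n],W(p,[a]))-u[n]).ravel() for n in u]),[-45,-85,80]);print(q.x,q.fun)
delta(-45,-85,q.x[2]-60)
E
```

```text
[-38.8440285  -80.69160497  78.7378179 ] [ 0.4100599   0.29223277 -0.43947027 -0.23368124]
t 7.85 tcp [ 0.5096 -0.11    0.1375] goal [ 0.5122 -0.1033  0.0897] shift cm [-0.35  0.66  4.77] rot [-0.004 -0.003 -0.012] F [ 0.8  0.1 -0. ]
```

Request:
send_rows --motion '[{"x": 0,"y": 0,"z": 0,"rx": 0,"ry": 0,"rz": 0,"jaw": 0},{"x": 0,"y": 0,"z": 2,"rx": 0,"ry": 0,"rz": 0,"jaw": 0},{"x": 0,"y": 0,"z": 2,"rx": 0,"ry": 0,"rz": 0,"jaw": 0},{"x": 0,"y": 0,"z": 0,"rx": 0,"ry": 0,"rz": 0,"jaw": 0},{"x": 0,"y": 0,"z": 0,"rx": 0,"ry": 0,"rz": 0,"jaw": 0}]'

```text
clock: 8.35
tool_pos: [0.5127, -0.1023, 0.0977]
eef_rot: [-0.067, 0.998, 0.0, -0.0]
contact_force: [1.6, 0.9, 0.6]
opening: 0.003
finger_force: 0.0
```

```bash
python3 - <<'E'
from geo import *
delta(-43,-83.5,18.7)
E
```

```text
t 8.35 tcp [ 0.5127 -0.1023  0.0977] goal [ 0.5139 -0.1015  0.0897] shift cm [-0.13  0.06  0.8 ] rot [ 0.001 -0.001 -0.002] F [1.6 0.9 0.6]
```

Centred over the button. I'll press down in small steps and watch the force.

Request:
send_rows --motion '[{"x": 0,"y": 0,"z": 0.4,"rx": 0,"ry": 0,"rz": 0,"jaw": 0},{"x": 0,"y": 0,"z": 0.3,"rx": 0,"ry": 0,"rz": 0,"jaw": 0},{"x": 0,"y": 0,"z": 0.3,"rx": 0,"ry": 0,"rz": 0,"jaw": 0},{"x": 0,"y": 0,"z": 0.2,"rx": 0,"ry": 0,"rz": 0,"jaw": 0},{"x": 0,"y": 0,"z": 0,"rx": 0,"ry": 0,"rz": 0,"jaw": 0}]'

```text
clock: 8.85
tool_pos: [0.5134, -0.1031, 0.0873]
eef_rot: [-0.066, 0.998, -0.0, 0.001]
contact_force: [-1.9, 1.2, 14.5]
opening: 0.01
finger_force: 7.4
```

Request:
send_rows --motion '[{"x": 0,"y": 0,"z": 0.1,"rx": 0,"ry": 0,"rz": 0,"jaw": 0},{"x": 0,"y": 0,"z": 0,"rx": 0,"ry": 0,"rz": 0,"jaw": 0},{"x": 0,"y": 0,"z": 0,"rx": 0,"ry": 0,"rz": 0,"jaw": 0},{"x": 0,"y": 0,"z": 0,"rx": 0,"ry": 0,"rz": 0,"jaw": 0},{"x": 0,"y": 0,"z": 0,"rx": 0,"ry": 0,"rz": 0,"jaw": 0}]'

```text
clock: 9.35
tool_pos: [0.5134, -0.1031, 0.0872]
eef_rot: [-0.066, 0.998, -0.0, 0.002]
contact_force: [-2.6, 1.7, 23.7]
opening: 0.007
finger_force: 11.9
```

```bash
python3 - <<'E'
from plant import *
import cv2
a=cv2.resize(snapshot("scene")["img"][195:300,275:415,::-1],None,fx=5.5,fy=5.5,interpolation=cv2.INTER_CUBIC)
cv2.imwrite("pics/a5.png",a)
E
```

```text
(no output)
```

View pics/a5.png

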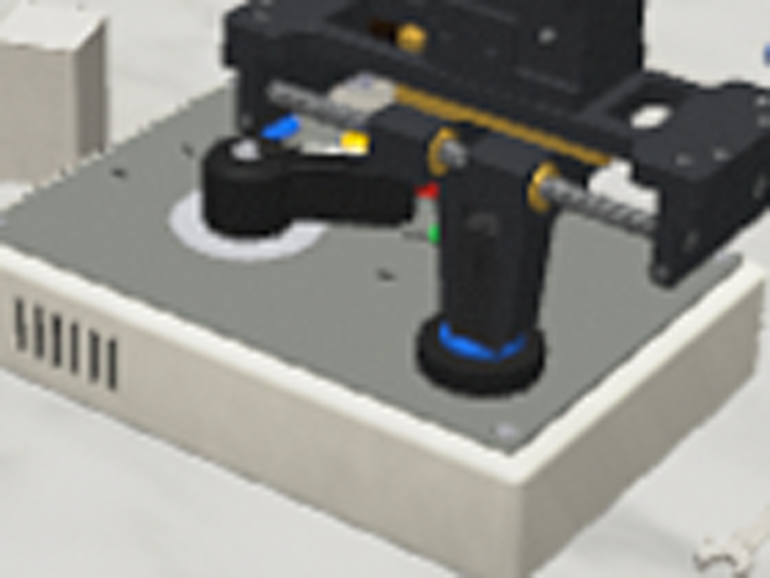

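The button is almost flush with its housing at about (483,342), and the finger has hit a hard stop at 24 N, so it is fully down. The lever is still at green. Retracting now.

Request:
send_rows --motion '[{"x": 0,"y": 0,"z": -1,"rx": 0,"ry": 0,"rz": 0,"jaw": 0},{"x": 0,"y": 0,"z": -2,"rx": 0,"ry": 0,"rz": 0,"jaw": 0},{"x": 0,"y": 0,"z": -4,"rx": 0,"ry": 0,"rz": 0,"jaw": 0},{"x": 1,"y": 0,"z": -4,"rx": 0,"ry": 0,"rz": 0,"jaw": 0},{"x": 3,"y": 0,"z": -3,"rx": 0,"ry": 0,"rz": 0,"jaw": 0}]'

```text
clock: 9.9
tool_pos: [0.4753, -0.1083, 0.2269]
eef_rot: [-0.066, 0.998, 0.0, 0.003]
contact_force: [0.6, -0.9, 0.4]
opening: 0.008
finger_force: 0.0
```

Request:
send_rows --motion '[{"x": 3,"y": 0,"z": 0,"rx": 0,"ry": 0,"rz": 0,"jaw": 0},{"x": 0,"y": 0,"z": 0,"rx": 0,"ry": 0,"rz": 0,"jaw": 0},{"x": 0,"y": 0,"z": 0,"rx": 0,"ry": 0,"rz": 0,"jaw": 0},{"x": 0,"y": 0,"z": 0,"rx": 0,"ry": 0,"rz": 0,"jaw": 0},{"x": 0,"y": 0,"z": 0,"rx": 0,"ry": 0,"rz": 0,"jaw": 0}]'

```text
clock: 10.4
tool_pos: [0.4441, -0.1124, 0.2243]
eef_rot: [-0.066, 0.998, 0.0, 0.0]
contact_force: [-0.0, 0.5, -0.5]
opening: 0.007
finger_force: 0.0
```

```bash
python3 - <<'E'
from plant import *
import cv2
a=cv2.resize(snapshot("side")["img"][170:315,225:405,::-1],None,fx=4.1,fy=4.1,interpolation=cv2.INTER_CUBIC)
cv2.imwrite("pics/a6.png",a); print(get_state()["contact_force"])
E
```

```text
[ 0.1032293  -0.80263101  0.01594001]
```

View pics/a6.png

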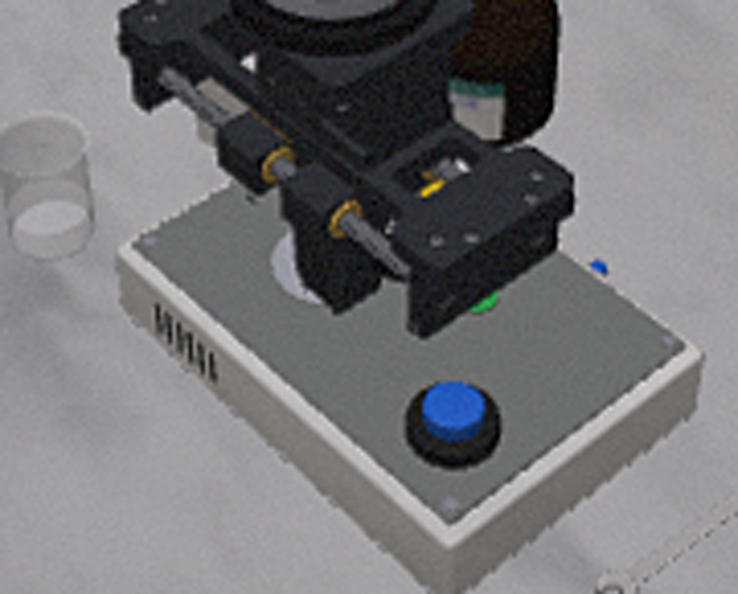

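The button at (453,405) is up again and the arm is high above the unit, touching nothing. Handing the job in.

```bash
python3 -c "
from plant import *
print(finish_job())"
```

```text
the job is handed in; nothing more can be done
None
```

The lever was pushed four clicks to the green tag, the blue button was pressed to its stop and came back up, and the job was handed in clear of contact; no verdict was returned.

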